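Lock the filter hatch with the square key

ROBOT

A 7-joint arm with a two-finger parallel gripper is mounted at the origin on a cart in front of the work surface, level with it; the furniture and walls round the work are solid. World frame = base frame: x ahead of the robot, y to its left, z up, the work surface at z = 0. Lengths are in m, angles in rad, forces in N, time in s.
With the tool pointing down it reaches from about 0.4 to 0.925 m from the base axis. Payload 5.6 kg.
Tool frame: the origin (TCP) lies midway between the tips of the shut fingers; the grasp point (between the pads) lies 19 mm behind it; z points along the fingers, y is the line along which they close (so a half turn about z gives the same grasp; the last joint's range is limited). The gripper opens to 85 mm and grips with 20 to 120 N. Pads are 22 mm wide; open, the fingers measure 114 mm over their backs; the gripper's body (76 mm by 85 mm) begins 54 mm behind the grasp point. The pads swing forward as they close: fully open they stand 13 mm farther back than shut.
Start: joints at [-0.043, 0.468, -0.012, 1.603, 0.006, 1.071, -0.056], TCP at [0.65, -0, 0.204] pointing down, gripper open.
Joint ranges: [-2.53, 2.53], [-0.31, 2.02], [-1.57, 1.55], [0.28, 2.44], [-1.29, 4.43], [0.15, 1.84], [-2.92, 2.92]. Speed limits (rad/s): [2.57, 2.57, 3.14, 3.14, 3.14, 3.14, 3.14].

INTERFACE

Orientations are given as a 3x3 rotation matrix whose columns are the frame's x, y, z axes.
In Python, from station import r gives the robot as it stands. The module is installed in compiled form; this text tells all that it offers.
- The arm moves only by the tool carry_out, never from a script. Its arguments are lists of equal length, an entry for each row: "turn": the turn, a rotation vector about the tool's x, y, z normalised to -1 to 1, where 1 is 6 degrees, a list of three; "slide": the shift along the tool's x, y, z normalised to -1 to 1, where 1 is 30 mm, a list of three; "claw": the closure, from 0 (fully open) to 1 (shut). A call has 1 to 20 rows; each row shifts and turns the commanded pose from where the row before left it, along the tool's axes as they then stand; what a row does not reach is not made up. A row lasts 1/8 s, in which the tool goes at most 62.5 mm and 10.7 degrees, less where a joint would pass 70% of its speed; a pose out of reach is approached as far as the arm can. A call with a number of a shift or a turn outside -1 to 1 is refused whole. A call with a gripper value outside its range is refused whole. The fingers move at their own pace and stop on an object; "newtons" is the grip in N (left out, the last holds). Time passes only in rows, so rows that do not move let the fingers close. It gives the time, the measured TCP pose, the force, the opening and the grip force at its end, in the units of the state.
- r.get_obs(): the state, without advancing time (a new reading comes with each control period).
- r.read_camera(name): name is "scene" or "side" or "wrist"; returns the picture (400x640x3 uint8, blue, green, red); there is no depth.
- r.calibration(name): a dict with "K" (3x3 intrinsics, pixels), "k1" (the pictures are not rectified: a ray, as slopes to the right and down, at radius r is drawn at 1 + k1 r^2 times it, then the intrinsics apply), "R" (3x3) and "t" (3): a world point X has camera coordinates R X + t. Camera axes: x right, y down, z forward; pixel columns grow to the right and rows downward; lengths in m; the calibration is good to about 2 mm. A picture is of the moment at which its call begins: read the wrist's pose just before it. calibration takes no time and is no camera call; for the wrist camera it gives the pose at the moment of the call.
- r.hand_in(): hands the job in; it is judged then, once.
The state is a dict: "clock": time; "qpos": joint angles; "joint_velocities": joint speeds; "joint_efforts": joint torques, N m; "tool_pos": TCP position; "eef_rot": TCP orientation; "force": force on the tool from outside, world axes, zero at the start; "moment": the same for the moment, N m; "gripper_width": finger opening in m; "finger_force": force on a finger pad.
Only numpy, scipy, OpenCV 4.12 (cv2) and the standard library are available. Lean on these libraries where they do the work, as an engineer would, in place of code of your own. Each camera call takes 0.05 s, during which the arm holds its last target. There are 200 camera calls.

TASK

The filter hatch on the water filter unit is down but not locked. Take the winged square key from the wooden key stand, feel it home into the recessed lock, press the hatch gently down on its springy seal with the key and turn it clockwise, without forcing it, until the lock holds the hatch shut. Then draw the key out and put it back upright in the stand, leaving everything else as it is.

Things in the scene. Friction and masses are not known exactly. Their poses are not given: they have to be found in the camera images.
- unit: Fixed water filter unit: steel case 200 x 260 x 100 mm, origin at the centre of its underside, z up, front to -x, left +y. Its top carries a grey plastic hatch 166 x 150 x 8 mm, hinged at the back (its top face 108 mm above the worktop when shut); at the right of it a small gauge and a valve handle, up to 45 mm high.
- hatch (a joint): Opening angle of the hatch about its rear hinge, rad; 0 = pressed hard down on the case. Unlocked it rests at about 0.054 on its springy rubber seal, 7 mm up at the lock. The seal gives about 1.8 N per mm at the lock: 10 N presses the hatch to about 0.013, 13 N right down to 0 (a hard stop follows). Locked and let go it stays at about 0.012.
- lock_face (a point): Centre of the lock in the hatch's top face, 133 mm in front of the hinge (with the hatch down, 55 mm in front and 25 mm left of the unit's origin); z = the hatch's outward normal, x and y along the unit's. A round well 25 mm across and 8 mm deep leads down to the square socket of the steel lock barrel.
- lock_socket (a point): Mouth of the square socket at the bottom of the well, 8 mm below lock_face, axes as there (they do not turn with the barrel). 13.2 mm across flats, 18 mm deep. At the start its sides stand 0 to 0.7 rad clockwise (from above) of the unit's x and y; this is not measured: feel for it by turning the key clockwise under a 3 to 5 N push until its square drops in.
- lock_cam (a point): Point on the lock's axis, 26 mm below lock_face: floor of the socket. Turning the barrel clockwise to 1.1 to 1.3 rad from the unit's x locks it (friction 0.06 N m; it stays where left; hard stop at 1.45, do not force it; the key has 0.1 rad play). From 0.8 rad its cam slides under the case's edge, but only while the key presses the hatch down with 9 to 14 N; else it strikes the edge and jams.
- key: Loose square key, hanging in one bore of the stand. Origin at the shank's tip, z up. Steel shank: a round pilot cone, 7 mm thick at the tip to 11.6 mm at z = 6 mm, then 12 x 12 mm square, sides along x and y. Flange 38 mm across from z = 34 to 38 mm. Its contacts with the unit, pushing and turning added up, must stay under 50 N (a 9 to 14 N push while turning with 0.15 N m stays below).
- key_wing (a point): Centre of the key's flat aluminium wing handle, on its axis at z = 53.5 mm: 40 mm along the key's x, 12 mm thick along its y, 31 mm high (z = 38 to 69 mm). Grasp it across the 12 mm; the fingertips may bear on the flange below it to push.
- round_key: The other key in the stand, to be left there: round black fluted knob 32 mm across on a round shank 14 mm thick, 67 mm tall. Origin at the tip of its shank.
- stand: Dark wooden key stand, 62 x 140 x 42 mm, fixed. Origin at the centre of its underside, long side along its y.
- stand_hole0 (a point): Mouth centre of the bore at the stand's +y end, in its top face 42 mm above the worktop. Both bores are round, 21 mm across with a 2 mm chamfer, 38 mm deep; a key hangs in one by its flange, its tip 8 mm above the worktop.
- stand_hole1 (a point): Mouth centre of the other bore, at the stand's -y end, 70 mm from the first.
- jigger: Steel spirit measure, 42 mm across, 80 mm tall, standing near the front edge; leave it. Origin at the centre of its underside.
- shot_glass: Shot glass, 47 mm across, 58 mm tall, standing at the back; leave it. Origin at the centre of its underside.
Things that resemble listed ones, but are neither listed nor needed, are in the scene too. Leave any blue look-alike of the key alone.

How it is judged:
By the outcome, as a careful person would: the job done as asked, in the order asked, and still so for the second after the job is handed in, with the robot touching nothing.
It also fails if it takes over 64 s, if anything falls off the work surface, if the arm or the gripper's body presses on something with over 40 N, if the wrist force passes 120 N, or if a joint passes its speed limit or range.

## Working session

There is one attempt and no reset: what is moved stays moved. The work goes in short steps, Python scripts to look and compute and a tool call to move; the robot and the scene stay as the last step left them, time stands still between calls to the robot, and variables do not carry over. Pictures are saved under pics/ and viewed, at most 10 in all, crops included, and the job is handed in when it is done.

Besides the shell and the picture viewer there is one more tool, called by a JSON object that holds its "method" and its "body", one argument or row to a line. carry_out: Moves the arm, as the interface text tells. Scaled input: -1 to 1 covers 30 mm each way for a shift and 6 degrees each way for a turn. Its arguments: {"type":"object","properties":{"turn":{"type":"array"},"slide":{"type":"array"},"claw":{"type":"array"},"newtons":{"type":"number"}},"required":["turn","slide","claw"]}

```bash
mkdir -p pics
cat > h.py <<'E'
import numpy as np, cv2
from station import r
def ray(name,u,v,cal=None):
    c=cal or r.calibration(name);K=np.array(c["K"]);R=np.array(c["R"]);t=np.array(c["t"])
    d=np.array([(u-K[0,2])/K[0,0],(v-K[1,2])/K[1,1]]);s=d.copy()
    for _ in range(20): s=d/(1+c["k1"]*(s@s))
    return -R.T@t, R.T@np.array([s[0],s[1],1])
def atz(name,u,v,z,cal=None):
    o,d=ray(name,u,v,cal); return o+d*(z-o[2])/d[2]
def proj(name,X,cal=None):
    c=cal or r.calibration(name);K=np.array(c["K"]);p=np.array(c["R"])@X+np.array(c["t"])
    s=p[:2]/p[2];s=s*(1+c["k1"]*(s@s));return K[0,0]*s[0]+K[0,2],K[1,1]*s[1]+K[1,2]
def st():
    o=r.get_obs();print({k:np.round(o[k],4).tolist() for k in("clock","tool_pos","eef_rot","force","moment","gripper_width","qpos")})
E
python3 - <<'E'
from h import *
st()
a=r.read_camera("scene");b=r.read_camera("side");w=r.read_camera("wrist")
for n,i in zip(("scene","side","wrist"),(a,b,w)): cv2.imwrite(f"pics/{n}0.png",i)
s=lambda i:i
cv2.imwrite("pics/all0.png",cv2.resize(np.vstack([np.hstack([a,b])]),(1280,400)))
E
```

```text
{'clock': 0.0, 'tool_pos': [0.6494, -0.0001, 0.2026], 'eef_rot': [[0.0, 1.0, -0.0018], [1.0, -0.0, -0.0001], [-0.0001, -0.0018, -1.0]], 'force': [0.8718, -0.0897, 0.1019], 'moment': [0.0402, 0.0033, 0.0041], 'gripper_width': 0.0853, 'qpos': [-0.043, 0.4684, -0.0116, 1.6036, 0.006, 1.0714, -0.0563]}
```

View pics/scene0.png

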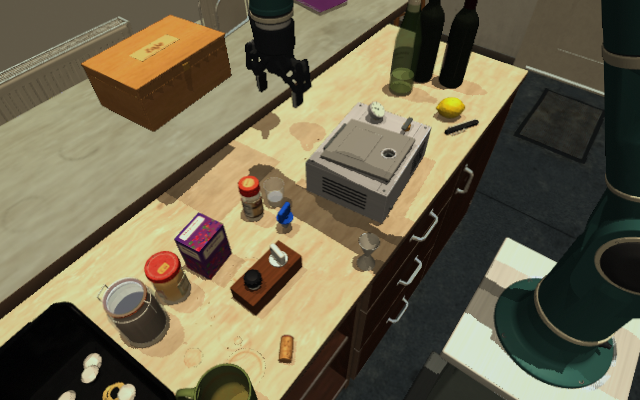

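View pics/side0.png

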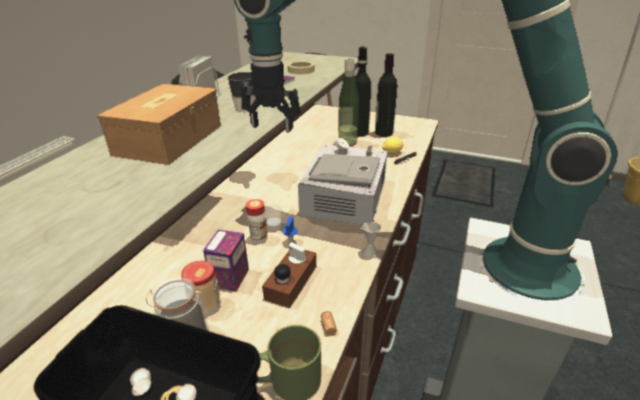

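The scene camera shows what could be taken for the key: a silver winged key in the stand at (278,257), a blue winged look-alike on the worktop at (285,215), and the black round knob at (253,279). I choose the silver one in the stand. The lock is at about (388,153).

Run:
```python
from h import *
a=cv2.imread("pics/scene0.png")
c1=cv2.resize(a[225:325,220:320],(600,600),interpolation=cv2.INTER_CUBIC)
cv2.imwrite("pics/c1.png",c1)
c2=cv2.resize(a[90:225,300:440],None,fx=4.4,fy=4.4,interpolation=cv2.INTER_CUBIC)
cv2.imwrite("pics/c2.png",c2);print(c2.shape)
```

```text
(594, 616, 3)
```

View pics/c1.png

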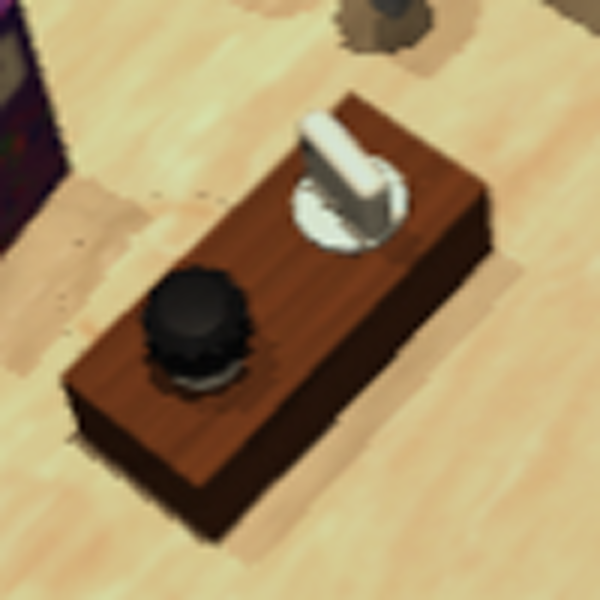

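View pics/c2.png

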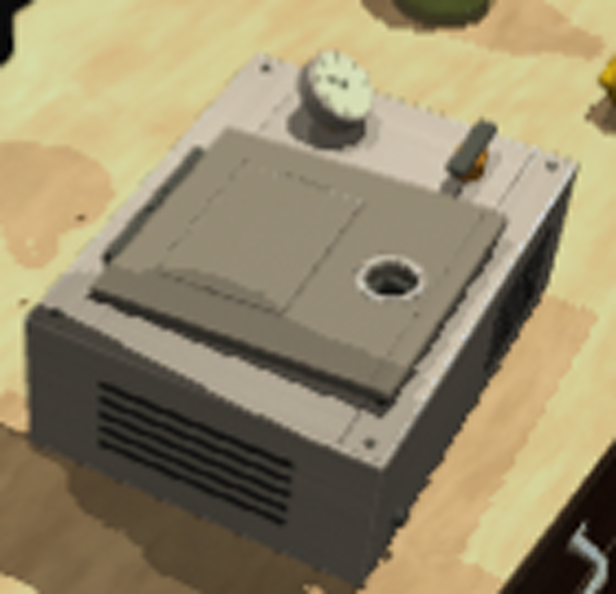

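The crop confirms the silver key: its wing's top edge runs from (312,118) to (375,190) and its flange is centred near (350,203). The lock ring is at crop pixel (391,280). The case's top corners are at (255,58), (30,315), (380,465) and (578,160).

Run:
```python
from h import *
f1=lambda p,z:atz("scene",220+p[0]/6,225+p[1]/6,z)
f2=lambda p,z:atz("scene",300+p[0]/4.4,90+p[1]/4.4,z)
S=[f1(p,.042) for p in((62,380),(350,92),(490,188),(200,488))]
print("stand",np.round(S,4).tolist(),np.mean(S,0))
for i in range(4):
    d=S[(i+1)%4]-S[i];print(np.linalg.norm(d),np.degrees(np.arctan2(d[1],d[0])))
W=[f1(p,.077) for p in((312,118),(375,190))];d=W[1]-W[0];print("wing",W,np.mean(W,0),np.linalg.norm(d),np.degrees(np.arctan2(d[1],d[0])))
print("flange",f1((350,203),.046), "knob",f1((197,305),.075))
U=[f2(p,.1) for p in((255,58),(30,315),(380,465),(578,160))];print("unit",np.round(U,4).tolist(),np.mean(U,0))
for i in range(4):
    d=U[(i+1)%4]-U[i];print(np.linalg.norm(d),np.degrees(np.arctan2(d[1],d[0])))
print("lock",f2((391,279),.115))
print("jig",atz("scene",370,235,.08), r.calibration("wrist"))
```

```text
stand [[0.5233, 0.3143, 0.042], [0.5226, 0.175, 0.042], [0.4597, 0.1763, 0.042], [0.463, 0.315, 0.042]] [0.49216022 0.24513735 0.042     ]
0.1393716533733843 -90.29005134947153
0.06294171433961096 178.80655873112136
0.1387175886902607 88.61468977469868
0.06028315675492417 -0.5875039195997418
wing [array([0.50770244, 0.20692827, 0.077     ]), array([0.4734559 , 0.21557143, 0.077     ])] [0.49057917 0.21124985 0.077     ] 0.03532037676660901 165.83546714111515
flange [0.49138666 0.21074482 0.046     ] knob [0.49123666 0.27978286 0.075     ]
unit [[0.6081, -0.2439, 0.1], [0.581, 0.0029, 0.1], [0.3869, -0.0168, 0.1], [0.4147, -0.2737, 0.1]] [ 0.4976666  -0.13288043  0.1       ]
0.24825004069368747 96.2647332516765
0.19504052148867623 -174.19349131523347
0.2583336501012636 -83.8281942124996
0.1956390321990941 8.761740143854874
lock [ 0.44145615 -0.11470779  0.115     ]
jig [0.36655609 0.0745296  0.08      ] {'K': array([[296.62864446,   0.        , 313.98081718],
       [  0.        , 296.62864446, 199.5020035 ],
       [  0.        ,   0.        ,   1.        ]]), 'k1': -0.008960995589205883, 'R': array([[ 9.99999510e-01, -2.92594642e-05, -9.89920296e-04],
       [ 2.35700951e-04, -9.63810403e-01,  2.66588545e-01],
       [-9.61895718e-04, -2.66588647e-01, -9.63809923e-01]]), 't': array([-0.64810456, -0.03446677,  0.37829396])}
```

{"method": "carry_out", "body": {
  "turn": [
    [0,0,0],
    [0,0,0],
    [0,0,0],
    [0,0,0],
    [0,0,0],
    [0,0,0],
    [0,0,0],
    [0,0,0]
  ],
  "slide": [
    [0.88,-0.66,0.2],
    [0.88,-0.66,0.2],
    [0.88,-0.66,0.2],
    [0.88,-0.66,0.2],
    [0.88,-0.66,0.2],
    [0.88,-0.66,0.2],
    [0.88,-0.66,0.2],
    [0.88,-0.66,0.2]
  ],
  "claw": [0.5,0.5,0.5,0.5,0.5,0.5,0.5,0.5]
}}

```text
clock: 1.15
tool_pos: [0.4908, 0.2119, 0.1552]
eef_rot: [[0.0, 1.0, -0.0], [1.0, -0.0, -0.0], [-0.0, -0.0, -1.0]]
force: [-0.1, 0.5, 0.8]
gripper_width: 0.0424
finger_force: 0.0
```

{"method": "carry_out", "body": {
  "turn": [
    [0,0,-1],
    [0,0,-1],
    [0,0,-1],
    [0,0,-1],
    [0,0,-1],
    [0,0,-1],
    [0,0,-1],
    [0,0,-1],
    [0,0,-1],
    [0,0,-1],
    [0,0,-1],
    [0,0,-1],
    [0,0,-0.7],
    [0,0,0],
    [0,0,0]
  ],
  "slide": [
    [0,0,0],
    [0,0,0],
    [0,0,0],
    [0,0,0],
    [0,0,0],
    [0,0,0],
    [0,0,0],
    [0,0,0],
    [0,0,0],
    [0,0,0],
    [0,0,0],
    [0,0,0],
    [0,0,0],
    [0,0,0],
    [0,0,0]
  ],
  "claw": [0.5,0.5,0.5,0.5,0.5,0.5,0.5,0.5,0.5,0.5,0.5,0.5,0.5,0.5,0.5]
}}

```text
clock: 3.02
tool_pos: [0.4915, 0.2111, 0.1555]
eef_rot: [[-0.971, 0.24, -0.0], [0.24, 0.971, -0.0], [0.0, -0.0, -1.0]]
force: [0.3, 0.3, -0.1]
gripper_width: 0.043
finger_force: 0.0
```

Run:
```python
from h import *
import pickle
st();c=r.calibration("wrist");w=r.read_camera("wrist");pickle.dump(c,open("cal1.pkl","wb"))
p=proj("wrist",np.array([.491,.211,.06]),c);print(p)
cv2.imwrite("pics/w1.png",w)
u,v=int(p[0]),int(p[1]);print(u,v)
x0=max(0,min(440,u-100));y0=max(0,min(250,v-75));print(x0,y0)
cv2.imwrite("pics/w1c.png",cv2.resize(w[y0:y0+150,x0:x0+200],None,fx=4,fy=4,interpolation=cv2.INTER_CUBIC))
```

```text
{'clock': 3.025, 'tool_pos': [0.4915, 0.2111, 0.1555], 'eef_rot': [[-0.9708, 0.2399, -0.0002], [0.2399, 0.9708, -0.0002], [0.0002, -0.0002, -1.0]], 'force': [0.2993, 0.3247, -0.1313], 'moment': [0.0364, 0.0328, 0.0284], 'gripper_width': 0.043, 'qpos': [-0.1671, 0.3652, -0.3662, 1.91, 0.1646, 0.8956, 0.714]}
(np.float64(313.871709520875), np.float64(193.90718872789606))
313 193
213 118
```

View pics/w1c.png

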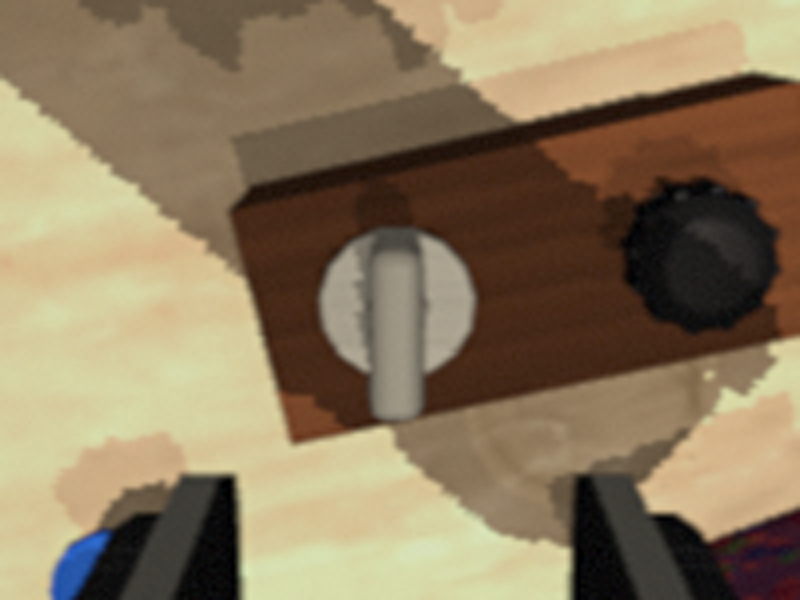

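The wing stands vertical in the image at column 397 of the crop, with the flange centred at (397,303), so the grasp is aligned. The blue look-alike is off to the lower left at (80,570).

Run:
```python
from h import *
import pickle
c=pickle.load(open("cal1.pkl","rb"))
f=lambda u,v,z:atz("wrist",213+u/4,118+v/4,z,c)
o=r.get_obs();R=np.array(o["eef_rot"]);t=o["tool_pos"]
for n,p in dict(fl=f(397,303,.046),wing=(f(397,247,.077)+f(397,416,.077))/2,knob=f(702,255,.075)).items(): print(n,p,R.T@(p-t)*1000)
print(np.linalg.norm(f(397,247,.077)-f(397,416,.077)))
print("blue",f(80,570,.05))
```

```text
fl [0.49396128 0.20864348 0.046     ] [ -2.91183701  -1.82253875 109.51507142]
wing [0.49287128 0.20907878 0.077     ] [-1.74762771 -1.66521063 78.51511262]
knob [0.4921997  0.27709365 0.075     ] [15.20131647 64.20768505 80.50727963]
0.038274033549486754
blue [0.54195923 0.11308929 0.05      ]
```

{"method": "carry_out", "body": {
  "turn": [
    [0,0,0],
    [0,0,0],
    [0,0,0],
    [0,0,0],
    [0,0,0],
    [0,0,0]
  ],
  "slide": [
    [-0.07,-0.06,0.5],
    [0,0,0.8],
    [0,0,0.8],
    [0,0,0.8],
    [0,0,0.5],
    [0,0,0.17]
  ],
  "claw": [0.5,0.5,0.5,0.5,0.5,0.5]
}}

```text
clock: 3.82
tool_pos: [0.4926, 0.2086, 0.0472]
eef_rot: [[-0.971, 0.239, -0.002], [0.239, 0.971, -0.001], [0.002, -0.001, -1.0]]
force: [-0.1, -0.7, -0.2]
gripper_width: 0.0427
finger_force: 0.0
```

{"method": "carry_out", "body": {
  "turn": [
    [0,0,0],
    [0,0,0],
    [0,0,0],
    [0,0,0],
    [0,0,0],
    [0,0,0]
  ],
  "slide": [
    [0,0,0],
    [0,0,0],
    [0,0,0],
    [0,0,0],
    [0,0,0],
    [0,0,0]
  ],
  "claw": [0.75,1,1,1,1,1],
  "newtons": 60
}}

```text
clock: 4.58
tool_pos: [0.494, 0.2091, 0.0494]
eef_rot: [[-0.971, 0.239, 0.002], [0.239, 0.971, 0.0], [-0.001, 0.001, -1.0]]
force: [-0.3, -1.7, 7.3]
gripper_width: 0.0003
finger_force: 3.5
```

Run:
```python
from h import *
st();w=r.read_camera("wrist");s=r.read_camera("scene")
cv2.imwrite("pics/w2.png",w);cv2.imwrite("pics/s2.png",s)
a=cv2.resize(w[100:400,170:470],(400,400));b=cv2.resize(s[180:310,210:340],(400,400),interpolation=cv2.INTER_CUBIC)
cv2.imwrite("pics/c3.png",np.hstack([a,b]))
```

```text
{'clock': 4.575, 'tool_pos': [0.494, 0.2091, 0.0494], 'eef_rot': [[-0.9711, 0.2386, 0.0016], [0.2386, 0.9711, 0.0002], [-0.0015, 0.0006, -1.0]], 'force': [-0.2561, -1.6711, 7.3238], 'moment': [-0.3553, 0.0599, -0.0181], 'gripper_width': 0.0003, 'qpos': [-0.2094, 0.521, -0.3162, 1.9748, 0.2492, 0.6813, 0.649]}
```

View pics/c3.png

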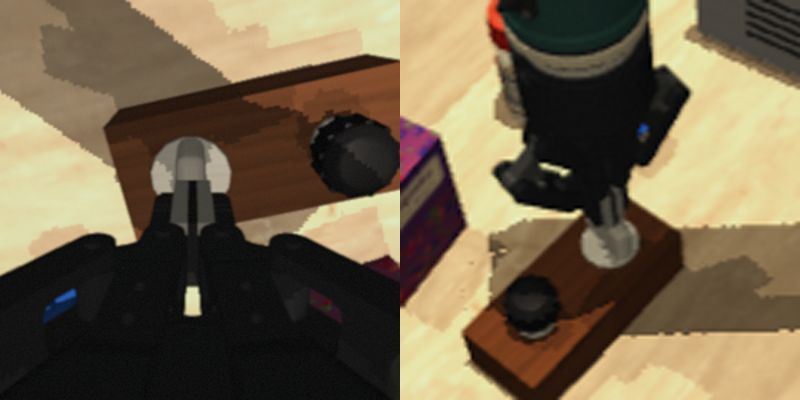

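Run:
```python
from h import *
o=r.get_obs();R=np.array(o["eef_rot"]);t=np.array(o["tool_pos"]);c=r.calibration("wrist")
for n,d in dict(tcp=(0,0,0),gp=(0,0,-.019),tipxp=(.011,0,0),tipxm=(-.011,0,0),back=(.011,0,-.04),backyp=(.011,.015,-.019)).items():
    u,v=proj("wrist",t+R@np.array(d),c);print(n,round((u-170)*4/3),round((v-100)*4/3))
for n,X in dict(w1=(20,0,69),w2=(-20,0,69),w3=(20,6,69),w4=(20,-6,69),w5=(20,0,38),fl=(0,0,38),flp=(19,0,38)).items():
    X=np.array(X)/1e3; a=np.array([.4935,.2088,.008])+np.array([-.971*X[0]+.239*X[1],.239*X[0]+.971*X[1],X[2]])
    u,v=proj("wrist",a,c);print(n,round((u-170)*4/3),round((v-100)*4/3))
print(o["finger_force"])
```

```text
tcp 192 178
gp 192 195
tipxp 192 155
tipxm 192 200
back 192 191
backyp 229 170
w1 191 155
w2 191 248
w3 207 155
w4 176 155
w5 191 133
fl 191 174
flp 191 135
3.489229333949879
```

Run:
```python
from h import *
w=cv2.imread("pics/w2.png")[190:300,250:390]
w=np.clip(w.astype(float)*1.8,0,255).astype(np.uint8)
cv2.imwrite("pics/c4.png",cv2.resize(w,None,fx=5,fy=5,interpolation=cv2.INTER_CUBIC))
```

```text
(no output)
```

View pics/c4.png

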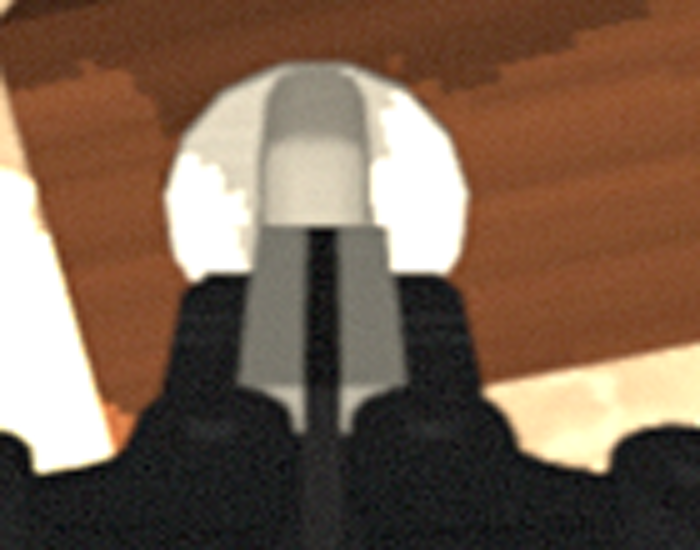

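Run:
```python
from h import *
for cam in("scene","side"):
  for z in(0.2026,.2156,.243):
    print(cam,z,[np.round(proj(cam,np.array([.6494+s*.05,0,z])),0).tolist() for s in(1,-1)])
# wrist check of depth using stand: width/length pixels from w1 vs. known
```

```text
scene 0.2026 [[263.0, 104.0], [299.0, 121.0]]
scene 0.2156 [[263.0, 99.0], [299.0, 116.0]]
scene 0.243 [[261.0, 88.0], [299.0, 106.0]]
side 0.2026 [[256.0, 141.0], [291.0, 147.0]]
side 0.2156 [[255.0, 136.0], [291.0, 142.0]]
side 0.243 [[254.0, 126.0], [290.0, 132.0]]
```

The gripper shut to zero width on top of the wing. In the scene and side pictures, and by depth in the wrist picture, the real fingertips sit about 27 mm behind the reported TCP. I'll lift a little, open, and go that much deeper.

{"method": "carry_out", "body": {
  "turn": [
    [0,0,0],
    [0,0,0],
    [0,0,0],
    [0,0,0],
    [0,0,0],
    [0,0,0],
    [0,0,0],
    [0,0,0]
  ],
  "slide": [
    [0,0,-0.4],
    [0,0,0],
    [0,0,0],
    [0,0,0],
    [0,0,0.4],
    [0,0,0.4],
    [0,0,0.4],
    [0,0,0]
  ],
  "claw": [0.9,0.5,0.5,0.5,0.5,0.5,0.5,0.5]
}}

```text
clock: 5.68
tool_pos: [0.4922, 0.2085, 0.023]
eef_rot: [[-0.971, 0.238, -0.003], [0.238, 0.971, -0.001], [0.002, -0.002, -1.0]]
force: [0.1, 0.4, -0.0]
gripper_width: 0.0428
finger_force: 0.0
```

Run:
```python
from h import *
st();c=r.calibration("wrist");w=r.read_camera("wrist")
for z in (.046,.077): print(proj("wrist",np.array([.4935,.2088,z]),c))
cv2.imwrite("pics/w3.png",w)
w=np.clip(w[190:340,230:410].astype(float)*1.5,0,255).astype(np.uint8)
cv2.imwrite("pics/c5.png",cv2.resize(w,None,fx=4,fy=4,interpolation=cv2.INTER_CUBIC))
```

```text
{'clock': 5.675, 'tool_pos': [0.4922, 0.2085, 0.023], 'eef_rot': [[-0.9712, 0.2384, -0.0026], [0.2384, 0.9712, -0.0011], [0.0023, -0.0017, -1.0]], 'force': [0.1291, 0.3546, -0.0063], 'moment': [-0.0011, 0.0068, -0.0058], 'gripper_width': 0.0428, 'qpos': [-0.2235, 0.5637, -0.2995, 1.985, 0.2692, 0.6335, 0.632]}
(np.float64(315.3071342575542), np.float64(251.4573631563031))
(np.float64(315.5368025677734), np.float64(281.940894952804))
```

View pics/c5.png

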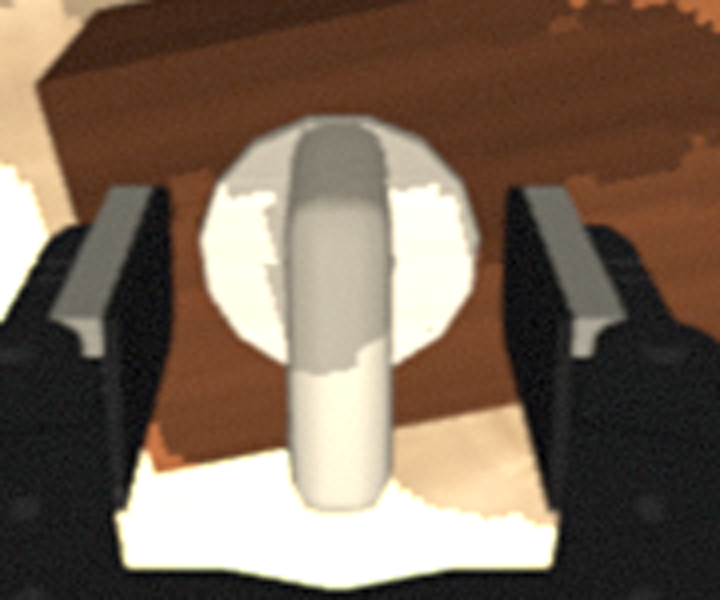

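The wing now stands between the pads, with its top at rows 120–510 and the pads' inner faces at columns 170 and 505. I'll close and then lift.

{"method": "carry_out", "body": {
  "turn": [
    [0,0,0],
    [0,0,0],
    [0,0,0],
    [0,0,0],
    [0,0,0]
  ],
  "slide": [
    [0,0,0],
    [0,0,0],
    [0,0,0],
    [0,0,0],
    [0,0,0]
  ],
  "claw": [0.75,1,1,1,1],
  "newtons": 70
}}

```text
clock: 6.35
tool_pos: [0.4937, 0.2092, 0.025]
eef_rot: [[-0.971, 0.239, 0.001], [0.239, 0.971, 0.0], [-0.001, 0.001, -1.0]]
force: [-0.2, 0.2, 5.8]
gripper_width: 0.0107
finger_force: 69.8
```

Gripped: opening 10.7 mm at 70 N, with the fingertips on the flange. Next I lift the key and carry it beside the lock for one close look.

{"method": "carry_out", "body": {
  "turn": [
    [0,0,0],
    [0,0,0],
    [0,0,0],
    [0,0,0],
    [0,0,0],
    [0,0,0],
    [0,0,0]
  ],
  "slide": [
    [0,0,-0.3],
    [0,0,-0.6],
    [0,0,-0.8],
    [0,0,-0.9],
    [0,0,-0.9],
    [0,0,-0.9],
    [0,0,0]
  ],
  "claw": [1,1,1,1,1,1,1]
}}

```text
clock: 7.22
tool_pos: [0.4947, 0.2096, 0.1593]
eef_rot: [[-0.971, 0.239, 0.005], [0.239, 0.971, 0.002], [-0.004, 0.003, -1.0]]
force: [-0.3, 0.2, -1.3]
gripper_width: 0.0105
finger_force: 69.1
```

{"method": "carry_out", "body": {
  "turn": [
    [0,0,0],
    [0,0,0],
    [0,0,0],
    [0,0,0],
    [0,0,0],
    [0,0,0],
    [0,0,0],
    [0,0,0],
    [0,0,0],
    [0,0,0],
    [0,0,0],
    [0,0,0],
    [0,0,-0.9],
    [0,0,-0.9],
    [0,0,-0.9],
    [0,0,-0.9],
    [0,0,0],
    [0,0,0]
  ],
  "slide": [
    [-0.18,-0.91,0],
    [-0.18,-0.91,0],
    [-0.18,-0.91,0],
    [-0.18,-0.91,0],
    [-0.18,-0.91,0],
    [-0.18,-0.91,0],
    [-0.18,-0.91,0],
    [-0.18,-0.91,0],
    [-0.18,-0.91,0],
    [-0.18,-0.91,0],
    [-0.18,-0.91,0],
    [-0.18,-0.91,0],
    [0,0,0],
    [0,0,0],
    [0,0,0],
    [0,0,0],
    [0,0,0],
    [0,0,0]
  ],
  "claw": [1,1,1,1,1,1,1,1,1,1,1,1,1,1,1,1,1,1]
}}

```text
clock: 9.48
tool_pos: [0.4776, -0.1246, 0.1561]
eef_rot: [[-0.991, -0.134, -0.001], [-0.134, 0.991, 0.0], [0.001, 0.0, -1.0]]
force: [-0.9, -0.1, -1.5]
gripper_width: 0.0103
finger_force: 69.1
```

Run:
```python
from h import *
import pickle
st();c=r.calibration("wrist");w=r.read_camera("wrist");pickle.dump(c,open("cal4.pkl","wb"))
print(proj("wrist",np.array([.4415,-.1147,.115]),c),proj("wrist",np.array([.481,-.115,.14]),c))
cv2.imwrite("pics/w4.png",w)
w=np.clip(w.astype(float)*1.4,0,255).astype(np.uint8)
cv2.imwrite("pics/c6.png",cv2.resize(w[0:400,60:593],None,fx=1.5,fy=1.5,interpolation=cv2.INTER_CUBIC))
```

```text
{'clock': 9.475, 'tool_pos': [0.4776, -0.1246, 0.1561], 'eef_rot': [[-0.991, -0.1341, -0.0008], [-0.1341, 0.991, 0.0002], [0.0008, 0.0003, -1.0]], 'force': [-0.9122, -0.1034, -1.4577], 'moment': [-0.0353, 0.0381, 0.0581], 'gripper_width': 0.0103, 'qpos': [0.4398, 0.2879, -0.2935, 2.007, 0.1084, 0.862, 1.7923]}
(np.float64(333.95598136748555), np.float64(166.97101701699643)) (np.float64(327.0333822605365), np.float64(230.74146459825462))
```

View pics/c6.png

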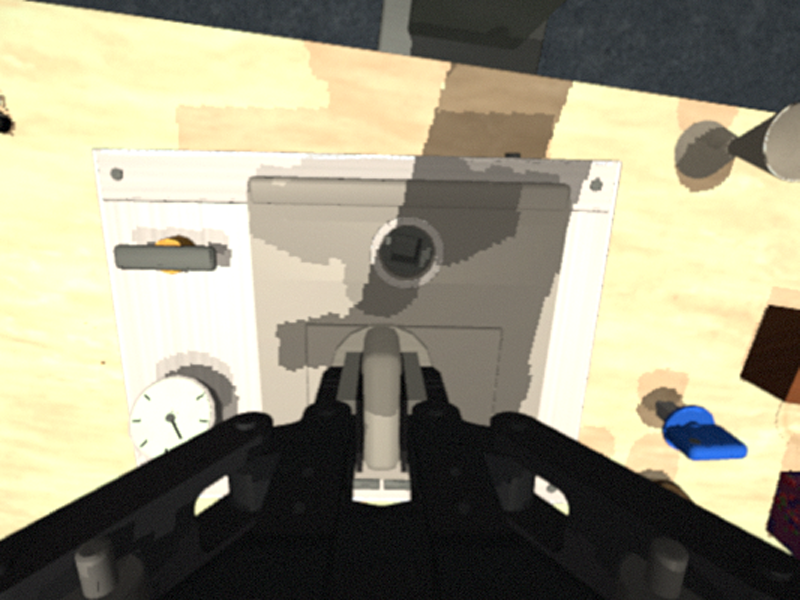

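The lock ring is at view pixel (408,252), within 2 px of the prediction. The case's front edge runs from (95,150) to (620,162), and the key hangs straight.

Run:
```python
from h import *
import pickle
c=pickle.load(open("cal4.pkl","rb"))
f=lambda u,v,z:atz("wrist",60+u/1.5,v/1.5,z,c)
a,b=f(95,150,.1),f(620,162,.1);d=b-a;print("front",a,b,np.linalg.norm(d),np.degrees(np.arctan2(d[1],d[0]))-90)
L=f(408,252,.115);print("lock",L)
o=r.get_obs();R=np.array(o["eef_rot"]);print("slide mm",R.T@(L-o["tool_pos"])*1000)
w=cv2.imread("pics/w4.png");u,v=332,168
g=cv2.cvtColor(w[v-14:v+15,u-14:u+15],cv2.COLOR_BGR2GRAY)
for row in g[::1]: print(" ".join(f"{x:3d}" for x in row))
```

```text
front [ 0.41566854 -0.27266971  0.1       ] [ 0.38700313 -0.01873393  0.1       ] 0.2555485983636281 6.440540141086913
lock [ 0.44242503 -0.11598041  0.115     ]
slide mm [33.79826889 13.36647869 41.26077091]
157 123  77  44  36  37  40  39  39  39  41  40  39  42  39  41  41  39  40  40  44  41  41  43  46  55  71  81  83
126  78  45  36  37  38  37  37  38  41  37  39  39  41  42  41  39  42  39  41  40  41  40  41  43  48  57  70  81
 80  53  39  37  39  40  37  36  35  35  34  38  36  39  38  40  38  40  40  39  41  42  41  40  40  42  47  56  72
 62  54  45  42  36  38  40  40  38  39  41  39  38  33  34  35  36  37  38  40  39  40  40  42  42  41  42  46  57
 79  78  63  43  40  40  43  43  40  42  40  41  42  38  41  39  40  37  37  39  34  35  37  40  39  37  40  44  48
 83  82  68  44  37  38  40  42  44  40  44  43  42  41  39  40  41  38  38  40  35  28  26  33  39  39  41  41  43
 82  84  63  44  34  40  44  43  41  39  44  42  44  42  42  43  42  41  41  40  29  24  24  33  38  41  41  40  42
 84  82  64  42  39  37  40  40  41  41  39  43  41  38  42  42  45  43  43  38
[... 1772 characters left out ...]
  54
 38  39  38  39  42  41  41  41  41  42  42  39  40  41  42  38  39  39  35  34  40  49  57  57  50  39  40  48  57
 43  39  39  41  38  38  42  41  41  41  40  42  43  40  43  40  39  40  41  39  40  42  42  44  38  41  51  60  65
 47  40  38  38  39  42  40  39  40  38  40  40  42  40  42  41  39  43  40  40  40  41  41  37  38  46  59  66  78
 51  46  41  39  39  38  40  41  41  37  39  40  39  42  39  42  41  41  37  40  41  39  40  42  50  56  62  78 103
 57  53  48  46  40  44  41  41  42  41  41  39  41  39  39  40  41  39  38  43  40  40  44  51  61  66  77 104 119
 68  60  56  52  47  41  38  41  41  39  40  39  43  40  41  43  41  40  39  43  42  47  53  60  66  85 106 121 123
```

{"method": "carry_out", "body": {
  "turn": [
    [0,0,0],
    [0,0,0],
    [0,0,0],
    [0,0,0],
    [0,0,0],
    [0,0,0],
    [0,0,0],
    [0,0,0]
  ],
  "slide": [
    [0.57,0.23,0],
    [0.57,0.23,0],
    [0,0,0],
    [0,0,0.3],
    [0,0,0.3],
    [0,0,0.3],
    [0,0,0.14],
    [0,0,0]
  ],
  "claw": [1,1,1,1,1,1,1,1]
}}

```text
clock: 10.52
tool_pos: [0.4421, -0.1156, 0.1248]
eef_rot: [[-0.991, -0.136, -0.001], [-0.136, 0.991, 0.0], [0.001, 0.0, -1.0]]
force: [-0.0, -0.0, -1.8]
gripper_width: 0.0107
finger_force: 69.1
```

{"method": "carry_out", "body": {
  "turn": [
    [0,0,0],
    [0,0,0],
    [0,0,0],
    [0,0,0]
  ],
  "slide": [
    [0,0,0.07],
    [0,0,0.07],
    [0,0,0.07],
    [0,0,0]
  ],
  "claw": [1,1,1,1]
}}

```text
clock: 11.02
tool_pos: [0.4423, -0.1158, 0.119]
eef_rot: [[-0.991, -0.136, 0.0], [-0.136, 0.991, -0.0], [-0.0, -0.0, -1.0]]
force: [-0.4, 0.2, -1.0]
gripper_width: 0.0106
finger_force: 69.1
```

Just beginning to touch, with lateral force near zero. Next I press to about 4 N.

{"method": "carry_out", "body": {
  "turn": [
    [0,0,0],
    [0,0,0],
    [0,0,0],
    [0,0,0]
  ],
  "slide": [
    [0,0,0.05],
    [0,0,0.05],
    [0,0,0],
    [0,0,0]
  ],
  "claw": [1,1,1,1]
}}

```text
clock: 11.52
tool_pos: [0.4424, -0.1159, 0.1162]
eef_rot: [[-0.991, -0.136, 0.0], [-0.136, 0.991, -0.0], [-0.0, -0.0, -1.0]]
force: [-1.1, -1.8, 1.6]
gripper_width: 0.0104
finger_force: 69.5
```

{"method": "carry_out", "body": {
  "turn": [
    [0,0,0.3],
    [0,0,0.3],
    [0,0,0.3],
    [0,0,0.3],
    [0,0,0]
  ],
  "slide": [
    [0,0,0.03],
    [0,0,0],
    [0,0,0],
    [0,0,0],
    [0,0,0]
  ],
  "claw": [1,1,1,1,1]
}}

```text
clock: 12.15
tool_pos: [0.4421, -0.1157, 0.1151]
eef_rot: [[-1.0, -0.01, -0.0], [-0.01, 1.0, -0.0], [0.0, -0.0, -1.0]]
force: [-1.7, -1.4, 3.0]
gripper_width: 0.011
finger_force: 69.7
```

{"method": "carry_out", "body": {
  "turn": [
    [0,0,0.3],
    [0,0,0.3],
    [0,0,0.3],
    [0,0,0]
  ],
  "slide": [
    [0,0,0],
    [0,0,0],
    [0,0,0],
    [0,0,0]
  ],
  "claw": [1,1,1,1]
}}

```text
clock: 12.65
tool_pos: [0.442, -0.116, 0.1149]
eef_rot: [[-0.996, 0.084, -0.0], [0.084, 0.996, -0.0], [0.0, -0.0, -1.0]]
force: [-1.1, -4.1, -0.1]
gripper_width: 0.0104
finger_force: 69.1
```

The square dropped in at tool y ≈ 85°, as the pixels suggested. I'll ease sideways and feed it down.

{"method": "carry_out", "body": {
  "turn": [
    [0,0,0],
    [0,0,0],
    [0,0,0],
    [0,0,0],
    [0,0,0]
  ],
  "slide": [
    [0.01,-0.03,0.06],
    [0,0,0.06],
    [0,0,0.06],
    [0,0,0],
    [0,0,0]
  ],
  "claw": [1,1,1,1,1]
}}

```text
clock: 13.28
tool_pos: [0.4418, -0.1163, 0.1096]
eef_rot: [[-0.996, 0.084, -0.0], [0.084, 0.996, 0.0], [0.0, 0.0, -1.0]]
force: [-0.2, -0.7, -0.8]
gripper_width: 0.0104
finger_force: 69.1
```

{"method": "carry_out", "body": {
  "turn": [
    [0,0,0],
    [0,0,0],
    [0,0,0],
    [0,0,0],
    [0,0,0],
    [0,0,0]
  ],
  "slide": [
    [0,0,0.06],
    [0,0,0.06],
    [0,0,0.06],
    [0,0,0.06],
    [0,0,0],
    [0,0,0]
  ],
  "claw": [1,1,1,1,1,1]
}}

```text
clock: 14.02
tool_pos: [0.442, -0.1164, 0.1027]
eef_rot: [[-0.996, 0.084, 0.0], [0.084, 0.996, -0.0], [-0.0, 0.0, -1.0]]
force: [-2.4, 1.6, 5.0]
gripper_width: 0.0109
finger_force: 70.0
```

{"method": "carry_out", "body": {
  "turn": [
    [0,0,0],
    [0,0,0],
    [0,0,0],
    [0,0,0],
    [0,0,0]
  ],
  "slide": [
    [0.02,0.01,0.05],
    [0,0,0.05],
    [0,0,0.04],
    [0,0,0],
    [0,0,0]
  ],
  "claw": [1,1,1,1,1]
}}

```text
clock: 14.65
tool_pos: [0.4422, -0.1164, 0.0993]
eef_rot: [[-0.996, 0.084, 0.002], [0.084, 0.996, -0.001], [-0.002, -0.0, -1.0]]
force: [-3.2, 0.4, 11.3]
gripper_width: 0.0106
finger_force: 70.9
```

{"method": "carry_out", "body": {
  "turn": [
    [0,0,0.3],
    [0,0,0.5],
    [0,0,0.5],
    [0,0,0.5],
    [0,0,0.5],
    [0,0,0.5],
    [0,0,0.5],
    [0,0,0.5],
    [0,0,0.5],
    [0,0,0]
  ],
  "slide": [
    [0.02,0,-0.03],
    [0,0,0],
    [0,0,0],
    [0,0,0],
    [0,0,0],
    [0,0,0],
    [0,0,0],
    [0,0,0],
    [0,0,0],
    [0,0,0]
  ],
  "claw": [1,1,1,1,1,1,1,1,1,1]
}}

```text
clock: 15.9
tool_pos: [0.4423, -0.1158, 0.1002]
eef_rot: [[-0.861, 0.509, 0.003], [0.509, 0.861, -0.0], [-0.003, 0.001, -1.0]]
force: [-0.4, 2.1, 8.7]
gripper_width: 0.0106
finger_force: 70.6
```

```bash
python3 -c "
from h import *
st();R=np.array(r.get_obs()['eef_rot']);print(np.degrees(np.arctan2(R[1,1],R[0,1])))"
```

```text
{'clock': 15.9, 'tool_pos': [0.4423, -0.1158, 0.1002], 'eef_rot': [[-0.8608, 0.5089, 0.0033], [0.5089, 0.8608, -0.0003], [-0.003, 0.0014, -1.0]], 'force': [-0.3779, 2.1456, 8.7234], 'moment': [0.3471, 0.2333, 0.0513], 'gripper_width': 0.0106, 'qpos': [0.3166, 0.305, -0.1533, 2.141, 0.0711, 0.6969, 1.1527]}
59.40849260838466
```

{"method": "carry_out", "body": {
  "turn": [
    [0,0,0],
    [0,0,0.4],
    [0,0,0.4],
    [0,0,0.4],
    [0,0,0.4],
    [0,0,0.4]
  ],
  "slide": [
    [0,0.01,0.035],
    [0,0,0],
    [0,0,0],
    [0,0,0],
    [0,0,0],
    [0,0,0]
  ],
  "claw": [1,1,1,1,1,1]
}}

```text
clock: 16.65
tool_pos: [0.4426, -0.1156, 0.0993]
eef_rot: [[-0.736, 0.677, 0.004], [0.677, 0.736, -0.0], [-0.003, 0.002, -1.0]]
force: [-0.9, 2.2, 9.9]
gripper_width: 0.0105
finger_force: 70.8
```

```bash
cat > a.py <<'E'
from h import *
o=r.get_obs();R=np.array(o['eef_rot']);print(np.degrees(np.arctan2(R[1,1],R[0,1])),np.round(o['moment'],3),np.round(o['force'],1),o['tool_pos'])
E
python3 a.py
```

```text
47.35227371918528 [0.441 0.288 0.017] [-0.9  2.2  9.9] [ 0.44261245 -0.11562074  0.0993486 ]
```

{"method": "carry_out", "body": {
  "turn": [
    [0,0,0.4],
    [0,0,0.4],
    [0,0,0.4],
    [0,0,0.4],
    [0,0,0.4],
    [0,0,0.4],
    [0,0,0]
  ],
  "slide": [
    [0,0,0],
    [0,0,0],
    [0,0,0],
    [0,0,0],
    [0,0,0],
    [0,0,0],
    [0,0,0]
  ],
  "claw": [1,1,1,1,1,1,1]
}}

```text
clock: 17.52
tool_pos: [0.443, -0.1155, 0.0994]
eef_rot: [[-0.545, 0.838, 0.004], [0.838, 0.545, -0.0], [-0.003, 0.003, -1.0]]
force: [0.1, 2.4, 10.0]
gripper_width: 0.0107
finger_force: 70.8
```

```bash
python3 a.py
```

```text
33.02463611234002 [0.588 0.127 0.056] [ 0.1  2.4 10. ] [ 0.4429864  -0.11546715  0.09944648]
```

{"method": "carry_out", "body": {
  "turn": [
    [0,0,0.4],
    [0,0,0.4],
    [0,0,0.4],
    [0,0,0.3],
    [0,0,0],
    [0,0,0]
  ],
  "slide": [
    [0,0,0],
    [0,0,0],
    [0,0,0],
    [0,0,0],
    [0,0,0],
    [0,0,0]
  ],
  "claw": [1,1,1,1,1,1]
}}

```text
clock: 18.27
tool_pos: [0.4432, -0.1154, 0.0995]
eef_rot: [[-0.408, 0.913, 0.005], [0.913, 0.408, -0.0], [-0.002, 0.004, -1.0]]
force: [-0.2, 2.7, 9.8]
gripper_width: 0.0106
finger_force: 70.8
```

```bash
python3 a.py
```

```text
24.04954905709434 [0.576 0.037 0.089] [-0.2  2.7  9.8] [ 0.44319631 -0.11541958  0.09947976]
```

Key at 72° (1.26 rad) with the push still about 11 N, so the barrel should be near 1.2. I'll untwist a little within the play and draw out.

{"method": "carry_out", "body": {
  "turn": [
    [0,0,-0.4],
    [0,0,0],
    [0,0,0],
    [0,0,0],
    [0,0,0]
  ],
  "slide": [
    [0,0,0],
    [0.02,0.01,-0.1],
    [0,0,-0.1],
    [0,0,-0.1],
    [0,0,0]
  ],
  "claw": [1,1,1,1,1]
}}

```text
clock: 18.9
tool_pos: [0.4416, -0.115, 0.1074]
eef_rot: [[-0.445, 0.896, 0.001], [0.896, 0.445, 0.0], [-0.001, 0.001, -1.0]]
force: [2.8, 2.3, -1.9]
gripper_width: 0.0108
finger_force: 69.0
```

```bash
python3 a.py
```

```text
26.40605437413433 [ 0.478 -0.729  0.035] [ 2.8  2.3 -1.9] [ 0.44156024 -0.11499972  0.1074022 ]
```

{"method": "carry_out", "body": {
  "turn": [
    [0,0,0],
    [0,0,0],
    [0,0,0],
    [0,0,0],
    [0,0,0],
    [0,0,-1],
    [0,0,-1],
    [0,0,-1],
    [0,0,-1],
    [0,0,-1],
    [0,0,-1],
    [0,0,-1],
    [0,0,-1],
    [0,0,-0.3],
    [0,0,0],
    [0,0,0]
  ],
  "slide": [
    [0.01,0.03,-0.15],
    [0,0,-0.3],
    [0,0,-0.4],
    [0,0,-0.4],
    [0,0,-0.4],
    [0,0,0],
    [0,0,0],
    [0,0,0],
    [0,0,0],
    [0,0,0],
    [0,0,0],
    [0,0,0],
    [0,0,0],
    [0,0,0],
    [0,0,0],
    [0,0,0]
  ],
  "claw": [1,1,1,1,1,1,1,1,1,1,1,1,1,1,1,1]
}}

```text
clock: 20.9
tool_pos: [0.4415, -0.1145, 0.1568]
eef_rot: [[-0.971, 0.24, 0.0], [0.24, 0.971, -0.0], [-0.0, -0.0, -1.0]]
force: [0.0, -0.5, -1.0]
gripper_width: 0.0105
finger_force: 69.2
```

{"method": "carry_out", "body": {
  "turn": [
    [0,0,0],
    [0,0,0],
    [0,0,0],
    [0,0,0],
    [0,0,0],
    [0,0,0],
    [0,0,0],
    [0,0,0],
    [0,0,0],
    [0,0,0],
    [0,0,0],
    [0,0,0],
    [0,0,0],
    [0,0,0]
  ],
  "slide": [
    [0.075,0.91,0],
    [0.075,0.91,0],
    [0.075,0.91,0],
    [0.075,0.91,0],
    [0.075,0.91,0],
    [0.075,0.91,0],
    [0.075,0.91,0],
    [0.075,0.91,0],
    [0.075,0.91,0],
    [0.075,0.91,0],
    [0.075,0.91,0],
    [0.075,0.91,0],
    [0,0,0],
    [0,0,0]
  ],
  "claw": [1,1,1,1,1,1,1,1,1,1,1,1,1,1]
}}

```text
clock: 22.65
tool_pos: [0.4933, 0.2093, 0.1563]
eef_rot: [[-0.971, 0.239, -0.001], [0.239, 0.971, -0.001], [0.0, -0.001, -1.0]]
force: [0.6, -0.4, -0.6]
gripper_width: 0.0106
finger_force: 69.2
```

Run:
```python
import a
from h import *
o=r.get_obs();R=np.array(o['eef_rot']);print("to stand mm",R.T@(np.array([.4940,.2090,.1])-o['tool_pos'])*1000)
A=cv2.imread("pics/scene0.png",0);B=r.read_camera("scene");cv2.imwrite("pics/s5.png",B);Bg=cv2.cvtColor(B,cv2.COLOR_BGR2GRAY)
def sh(x,y,w,h):
    t=A[y:y+h,x:x+w];m=cv2.matchTemplate(Bg[y-8:y+h+8,x-8:x+w+8],t,cv2.TM_CCOEFF_NORMED);_,s,_,l=cv2.minMaxLoc(m);return l[0]-8,l[1]-8,round(s,2)
print("ring",sh(377,143,24,20),"vents",sh(318,172,52,40),"front hatch edge",sh(380,160,20,24))
print("expect",np.subtract(proj("scene",np.array([.442,-.116,.1096])),proj("scene",np.array([.442,-.116,.115]))))
s=cv2.resize(B[85:230,300:445],(400,400),interpolation=cv2.INTER_CUBIC);w=r.read_camera("wrist");cv2.imwrite("pics/w5.png",w)
cv2.imwrite("pics/c7.png",np.hstack([s,cv2.resize(w[100:350,170:420],(400,400))]))
```

```text
76.15734504180188 [0.019 0.036 0.016] [ 0.6 -0.4 -0.6] [0.49326301 0.2092597  0.15634059]
to stand mm [-8.00412134e-01 -1.28089647e-02  5.63403257e+01]
ring (0, 2, 0.97) vents (0, 0, 0.84) front hatch edge (0, 1, 0.83)
expect [-0.29686861  1.77328138]
```

View pics/c7.png

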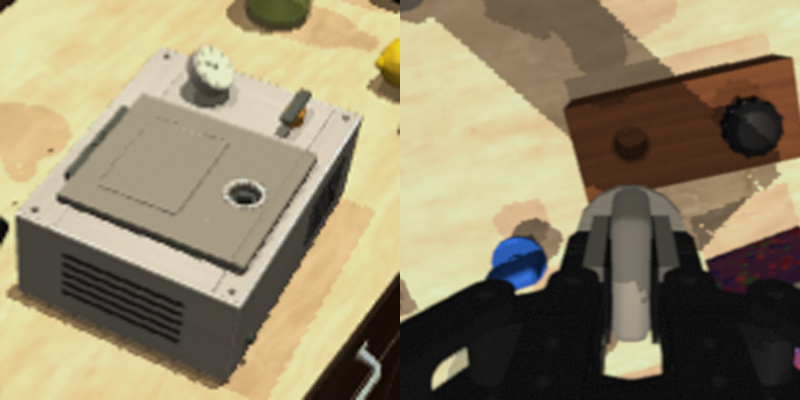

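The left half shows the hatch down: the ring has dropped 2 px, matching the locked angle. The right half shows the empty bore at (630,145). I'll check its position and then lower the key.

Run:
```python
from h import *
b=atz("wrist",170+230*.625,100+145*.625,.042);o=r.get_obs();R=np.array(o['eef_rot']);print(b,R.T@(b-o['tool_pos'])*1000)
```

```text
[0.49434779 0.20819948 0.042     ] [ -1.0068118   -0.29947765 114.48319731]
```

{"method": "carry_out", "body": {
  "turn": [
    [0,0,0],
    [0,0,0],
    [0,0,0],
    [0,0,0],
    [0,0,0]
  ],
  "slide": [
    [-0.03,0,0.6],
    [0,0,0.7],
    [0,0,0.6],
    [0,0,0.4],
    [0,0,0]
  ],
  "claw": [1,1,1,1,1]
}}

```text
clock: 23.38
tool_pos: [0.4937, 0.2095, 0.0865]
eef_rot: [[-0.971, 0.239, -0.002], [0.239, 0.971, -0.001], [0.002, -0.001, -1.0]]
force: [0.1, 0.9, -0.6]
gripper_width: 0.0104
finger_force: 69.2
```

{"method": "carry_out", "body": {
  "turn": [
    [0,0,0],
    [0,0,0],
    [0,0,0],
    [0,0,0],
    [0,0,0],
    [0,0,0]
  ],
  "slide": [
    [0,-0.01,0.4],
    [0,0,0.4],
    [0,0,0.4],
    [0,0,0.4],
    [0,0,0.35],
    [0,0,0]
  ],
  "claw": [1,1,1,1,1,1]
}}

```text
clock: 24.12
tool_pos: [0.4936, 0.2093, 0.0281]
eef_rot: [[-0.971, 0.238, -0.002], [0.238, 0.971, -0.001], [0.002, -0.001, -1.0]]
force: [-0.6, -0.6, -0.7]
gripper_width: 0.0106
finger_force: 69.2
```

{"method": "carry_out", "body": {
  "turn": [
    [0,0,0],
    [0,0,0],
    [0,0,0]
  ],
  "slide": [
    [0,0,0.05],
    [0,0,0.05],
    [0,0,0]
  ],
  "claw": [1,1,1]
}}

```text
clock: 24.5
tool_pos: [0.4944, 0.2096, 0.0263]
eef_rot: [[-0.971, 0.239, 0.0], [0.239, 0.971, 0.0], [-0.0, 0.0, -1.0]]
force: [0.2, -0.1, -1.4]
gripper_width: 0.0108
finger_force: 69.2
```

{"method": "carry_out", "body": {
  "turn": [
    [0,0,0],
    [0,0,0],
    [0,0,0]
  ],
  "slide": [
    [0,0,0.05],
    [0,0,0],
    [0,0,0]
  ],
  "claw": [1,1,1]
}}

```text
clock: 24.88
tool_pos: [0.4945, 0.2097, 0.0251]
eef_rot: [[-0.971, 0.239, 0.001], [0.239, 0.971, 0.0], [-0.001, 0.0, -1.0]]
force: [-0.7, -0.5, 4.7]
gripper_width: 0.0104
finger_force: 69.7
```

Seated: z matches the grasp height and the force has risen. Next I release and withdraw.

{"method": "carry_out", "body": {
  "turn": [
    [0,0,0],
    [0,0,0],
    [0,0,0],
    [0,0,0],
    [0,0,0]
  ],
  "slide": [
    [0,0,-0.05],
    [0,0,0],
    [0,0,0],
    [0,0,0],
    [0,0,0]
  ],
  "claw": [0.8,0.5,0.5,0.5,0.5]
}}

```text
clock: 25.5
tool_pos: [0.4942, 0.2095, 0.0261]
eef_rot: [[-0.971, 0.239, -0.0], [0.239, 0.971, -0.0], [0.0, -0.0, -1.0]]
force: [0.4, 0.4, 0.9]
gripper_width: 0.0426
finger_force: 0.0
```

{"method": "carry_out", "body": {
  "turn": [
    [0,0,0],
    [0,0,0],
    [0,0,0],
    [0,0,0],
    [0,0,0],
    [0,0,0],
    [0,0,0]
  ],
  "slide": [
    [0,0,-0.2],
    [0,0,-0.5],
    [0,0,-0.8],
    [0,0,-0.9],
    [0,0,-0.9],
    [0,0,-0.9],
    [0,0,0]
  ],
  "claw": [0.5,0.5,0.5,0.5,0.5,0.5,0.5]
}}

```text
clock: 26.38
tool_pos: [0.4959, 0.2104, 0.1553]
eef_rot: [[-0.971, 0.239, 0.006], [0.239, 0.971, 0.002], [-0.005, 0.003, -1.0]]
force: [-0.1, -0.5, -0.1]
gripper_width: 0.0422
finger_force: 0.0
```

Run:
```python
from h import *
w=r.read_camera("wrist");B=r.read_camera("scene")
A=cv2.imread("pics/w1.png",0);g=cv2.cvtColor(w,cv2.COLOR_BGR2GRAY);t=A[170:226,285:340]
m=cv2.matchTemplate(g,t,cv2.TM_CCOEFF_NORMED);_,s,_,l=cv2.minMaxLoc(m);print("key vs before",l[0]-285,l[1]-170,s)
t=A[160:205,360:412];m=cv2.matchTemplate(g,t,cv2.TM_CCOEFF_NORMED);_,s,_,l=cv2.minMaxLoc(m);print("knob",l[0]-360,l[1]-160,s)
A=cv2.imread("pics/scene0.png",0);g=cv2.cvtColor(B,cv2.COLOR_BGR2GRAY)
for n,(x,y,ww,h) in dict(key=(266,240,26,30),knob=(243,268,22,24),ring=(377,143,24,20)).items():
    m=cv2.matchTemplate(g[y-8:y+h+8,x-8:x+ww+8],A[y:y+h,x:x+ww],cv2.TM_CCOEFF_NORMED);_,s,_,l=cv2.minMaxLoc(m);print(n,l[0]-8,l[1]-8,round(s,2))
st()
```

```text
key vs before 1 -4 0.9777522087097168
knob 0 -5 0.963800847530365
key -1 0 0.86
knob 0 0 0.88
ring 0 2 0.97
{'clock': 26.475, 'tool_pos': [0.4943, 0.2094, 0.1527], 'eef_rot': [[-0.9711, 0.2387, 0.0009], [0.2387, 0.9711, 0.0001], [-0.0009, 0.0003, -1.0]], 'force': [-0.5151, -0.4257, -0.2076], 'moment': [0.0189, 0.0374, 0.0453], 'gripper_width': 0.0426, 'qpos': [-0.1989, 0.3652, -0.3219, 1.9112, 0.1468, 0.8869, 0.7359]}
```

The key hangs in the stand as it did before, the round knob hasn't moved, and the hatch is still down and locked.

```bash
python3 -c "
from station import r
print(r.hand_in())"
```

```text
the job is handed in; nothing more can be done
None
```

The job is handed in: the hatch is locked and stayed down after the key came out, the winged key hangs upright in its bore again, and the clock stood at about 26.5 s; the first grasp closed on top of the wing (about 7 N) and had to be redone lower.

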